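# Lift the deep cheese mould off its peg with the lifting fork

### The job

Take the two-pronged lifting fork from its holder and, with its prongs under the handle arch, lift the deep cheese mould up and off its drying peg and set it gently, upright and centred, on the round plate of the filling stand; then hang the fork back in its holder. The mould is sanitised, so the gripper must not touch it. The shallow mould stays on its peg and everything else stays where it is.

Things in the scene. Friction and masses are not known exactly. Their poses are not given: they have to be found in the camera images.
- deep_mould: Deep mould, 0.2 to 0.4 kg: white plastic cup with drain holes, open top, 84 mm wide, 75 mm high. A rigid square arch of 8 mm steel bar stands over its mouth: uprights at y = +-40.5 mm, straight top bar along y above x = 0, 73 mm clear between the uprights, 34 mm clear from rim to bar. It hangs by this bar on one of the rack's two pegs, either one. Origin: centre of the underside, z up.
- deep_bar (a point): Middle of the underside of the deep mould's top bar, 109 mm above the mould's origin.
- shallow_mould: Shallow mould on the other peg: the same, but the cup is only 45 mm high and the bar's underside 79 mm above its origin. Not to be moved.
- rack: Drying rack, fixed: steel base, two posts and a cross rail, 320 mm wide, 160 mm high. Origin on the table below the rail's front face, mid-width; the front looks along -x. Two level flat pegs, 12 mm wide, 6 mm thick, stick out along -x at y = +80 and -80 mm, tops at z = 150 mm, each ending in a lip (x = -64 to -69 mm) 12 mm above the peg's top. The moulds' bars rest at x = -48 mm.
- fork: Lifting fork, 0.22 kg, upright: 10 mm vertical rod with a 24 x 24 mm white handle (z = 91 to 156 mm) to grip from above, a 32 mm collar (z = 85 to 91 mm), and two level prongs at its foot. Origin at the rod's foot on its axis; x points along the prongs, z up. With the prongs under a bar and either side of a peg, the rod stays in front of the peg's lip.
- fork_prongs (a point): Point between the prongs, level with their tops, at fork x = 38, z = 10 mm: the place for a bar. Prongs: 8 mm bar, x = 0 to 60 mm, y = +-20 mm, undersides at z = 2 mm, joined by a crossbar at x = 0; their ends turn up to z = 24 mm (64 mm from the rod's axis).
- holder: Fork holder, fixed. Origin on the table below the fork's place. Level steel plate 60 mm wide, 6 mm thick, top at z = 115 mm, x = -25 to 100 mm, with a 14 mm slot along x, open at the -x edge, ending at x = 7 mm. The rod stands in the slot, collar on the plate, prongs below it pointing to +x. Out: raise the fork about 6 mm (at most 15), draw it 100 mm along -x; back in the reverse way.
- holder_seat (a point): Where the fork's origin belongs when it hangs in the holder: on the slot's line at holder x = 0, 30 mm above the table.
- stand: Filling stand, fixed: round base with a round steel plate 128 mm wide on a screw column. Origin on the table on the plate's axis. The plate's top is anywhere from 25 to 70 mm above the table, differs from run to run and is not reported: feel for it (the mould's weight leaves the fork). It does not give way.
- disc: Bystander: loose white press disc, 74 mm wide, 12 mm high.
- cheese: Bystander: small white cheese, 84 mm wide, 30 mm high.
- bowl: Bystander: steel bowl, 120 mm wide, 50 mm high.
- bottle: Bystander: white bottle, 60 mm wide, 170 mm high.
Mind the look-alikes: they are no part of the job. What is shaped like the deep_mould but orange is not meant.

How it is judged:
On the way, in this order (a step that is already met when the one before it is completed fails the run):
1. the deep mould hangs on the fork alone, off the rack (contact force between fork and deep_mould above 1 N and contact force between deep_mould and rack below 0.05 N and x of deep_mould in the frame of rack below -0.085 m), for 0.2 s.
2. the mould stands on the stand's plate, the fork free of it (contact force between deep_mould and stand above 1 N and contact force between fork and deep_mould below 0.05 N and horizontal distance between deep_mould and stand below 0.015 m), for 0.2 s.
At the end, for the whole second after the job is handed in: Deep mould at rest on the stand's plate, upright within 0.08 rad, centre within 15 mm of the plate's axis; fork at rest in the holder, origin within 15 mm of its seat, upright within 0.12 rad; shallow mould still on its peg, moved under 20 mm (horizontal distance between deep_mould and stand below 0.015 m and angle between deep_mould's own z axis and vertical below 0.08 rad and contact force between deep_mould and stand above 1 N and linear speed of each of deep_mould, fork below 0.02 m/s and distance between fork and holder_seat below 0.015 m and angle between fork's own z axis and vertical below 0.12 rad and contact force between fork and holder above 0.5 N and distance of shallow_mould from where it was at the start of the episode below 0.02 m and contact force between shallow_mould and rack above 0.5 N); the robot touches nothing.
It fails at once if the gripper or arm touches the deep mould (contact force between any of the fingers, the arm and deep_mould above 0.5 N).
It fails at once if the mould is banged or pressed onto the stand (over 25 N) (contact force between deep_mould and stand above 25 N).
It fails at once if the shallow mould is shifted more than 20 mm (distance of shallow_mould from where it was at the start of the episode above 0.02 m).
It fails at once if a bystander is moved more than 30 mm (distance of any of disc, cheese, bowl, bottle from where it was at the start of the episode above 0.03 m).
It also fails if it takes over 70 s, if anything falls off the work surface, if the arm or the gripper's body presses on something with over 40 N, if the wrist force passes 120 N, or if a joint passes its speed limit or range.

### The arm

A 6-joint arm with a two-finger parallel gripper is mounted at the origin on the work surface. World frame = base frame: x ahead of the robot, y to its left, z up, the work surface at z = 0. Lengths are in m, angles in rad, forces in N, time in s.
With the tool pointing down it reaches from about 0.35 to 0.875 m from the base axis. Payload 15.5 kg.
Tool frame: the origin (TCP) lies between the finger pads; the fingertips stand 11 mm ahead of it and the grasp point (between the pads) lies 8 mm behind it (robot.tcp_to_tips is the distance from the TCP to the fingertips, in m); z points along the fingers, y is the line along which they close (so a half turn about z gives the same grasp; the last joint's range is limited). The gripper opens to 85 mm and grips with 20 to 120 N. Pads are 22 mm wide; open, the fingers measure 114 mm over their backs; the gripper's body (76 mm by 85 mm) begins 54 mm behind the grasp point. The pads swing forward as they close: fully open they stand 13 mm farther back than shut.
Start: joints at [-1.226, 0.494, 1.345, -0, 1.302, -0.096], TCP at [0.267, -0.565, 0.242] pointing down, gripper open.
Joint ranges: [-2.91, 2.91], [-0.82, 2.16], [0.22, 2.67], [-1.22, 4.37], [0.12, 2.79], [-3.08, 3.08]. Speed limits (rad/s): [1.89, 1.89, 2.57, 3.01, 3.01, 3.01].

### API

Orientations are given as a unit quaternion [w, x, y, z].
In Python, from rig import robot gives the robot as it stands. The module is installed in compiled form; this text tells all that it offers.
- The arm moves only by the shell command python3 -m creep 'ROWS'. ROWS is JSON, a list of rows, each a list of 7 numbers: the shift along the tool's x, y, z scaled (see below), then the turn, a rotation vector about the tool's x, y, z scaled (see below), then the closure, from 0 (fully open) to 1 (shut). A call has 1 to 10 rows; each row shifts and turns the commanded pose from where the row before left it, along the tool's axes as they then stand; what a row does not reach is not made up. The controller multiplies each number of a shift by 0.08 m and each number of a turn by pi rad. A row lasts 1/12 s, in which the tool goes at most 41.7 mm and 7.16 degrees, less where a joint would pass 70% of its speed; a pose out of reach is approached as far as the arm can. A call with a number of a shift or a turn outside -1 to 1 is refused whole. A call with a gripper value outside its range is refused whole. The fingers move at their own pace and stop on an object; the grip force is fixed at half the most. Time passes only in rows, so rows that do not move let the fingers close. It gives the time, the measured TCP pose, the force, the opening and the grip force at its end, in the units of the state.
- robot.observe(): the state, without advancing time (a new reading comes with each control period).
- robot.get_image(name): name is "scene" or "top" or "wrist"; returns (picture, depth): 384x512x3 uint8, red, green, blue; 384x512 float32, m along the optical axis (not along the pixel's ray), 0 where there is no reading.
- robot.camera_params(name): a dict with "mtx" (3x3 intrinsics, pixels), "dist_coeffs" ([k1, k2, p1, p2, k3] as OpenCV has them; the pictures are not rectified), "extrinsics" (4x4, takes a point from camera to world coordinates). Camera axes: x right, y down, z forward; pixel columns grow to the right and rows downward; lengths in m; the calibration is good to about 2 mm. A picture is of the moment at which its call begins: read the wrist's pose just before it. camera_params takes no time and is no camera call; for the wrist camera it gives the pose at the moment of the call.
- robot.finish_job(): hands the job in; it is judged then, once.
The state is a dict: "clock": time; "q": joint angles; "qd": joint speeds; "tau": joint torques, N m; "position": TCP position; "tool_rot": TCP orientation; "contact_force": force on the tool from outside, world axes, zero at the start; "torque": the same for the moment, N m; "opening": finger opening in m; "grasp_force": force on a finger pad.
Only numpy, scipy, OpenCV 4.12 (cv2) and the standard library are available. Lean on these libraries where they do the work, as an engineer would, in place of code of your own. Each camera call takes 0.05 s, during which the arm holds its last target. There are 200 camera calls.

## Working session

There is one attempt and no reset: what is moved stays moved. The work goes in short steps, Python scripts to look and compute and a shell command to move; the robot and the scene stay as the last step left them, time stands still between calls to the robot, and variables do not carry over. Pictures are saved under pics/ and viewed, at most 10 in all, crops included, and the job is handed in when it is done.

```bash
mkdir -p pics; cat > h.py <<'E'
import numpy as np, cv2
from rig import robot
def ray(cam,u,v,P=None):
    P=P or robot.camera_params(cam)
    K=np.array(P["mtx"]);D=np.array(P["dist_coeffs"]);T=np.array(P["extrinsics"])
    n=cv2.undistortPoints(np.array([[[u,v]]],float),K,D)[0,0]
    return T,np.array([n[0],n[1],1.])
def world(cam,u,v,d,P=None):
    T,n=ray(cam,u,v,P); return (T@np.r_[n*d,1])[:3]
def onz(cam,u,v,z,P=None):
    T,n=ray(cam,u,v,P); r=T[:3,:3]@n; o=T[:3,3]; return o+r*(z-o[2])/r[2]
def cloud(cam,P,dep):
    K=np.array(P["mtx"]);D=np.array(P["dist_coeffs"]);T=np.array(P["extrinsics"])
    h,w=dep.shape; g=np.stack(np.meshgrid(np.arange(w),np.arange(h)),-1).reshape(-1,1,2).astype(float)
    n=cv2.undistortPoints(g,K,D)[:,0].reshape(h,w,2)
    p=np.dstack([n*dep[...,None],dep])
    return p@T[:3,:3].T+T[:3,3]
E
python3 - <<'E'
from h import *
for c in("top","scene"):
    im,d=robot.get_image(c);P=robot.camera_params(c)
    np.savez(f"{c}0.npz",im=im,d=d,w=cloud(c,P,d))
    cv2.imwrite(f"pics/{c}0.png",cv2.resize(im[...,::-1],(800,600),interpolation=cv2.INTER_CUBIC))
    print(c,np.round(P["extrinsics"],3).tolist(),np.round(P["mtx"],1).tolist(),P["dist_coeffs"])
print(robot.observe())
E
```

```text
top [[-0.015, -0.991, 0.131, 0.411], [-1.0, 0.012, -0.019, 0.038], [0.018, -0.131, -0.991, 1.015], [0.0, 0.0, 0.0, 1.0]] [[383.0, 0.0, 256.3], [0.0, 383.0, 193.2], [0.0, 0.0, 1.0]] [0.01380786 0.         0.         0.         0.        ]
scene [[-0.515, 0.65, -0.559, 1.132], [0.857, 0.379, -0.349, 0.372], [-0.016, -0.659, -0.752, 0.903], [0.0, 0.0, 0.0, 1.0]] [[381.0, 0.0, 250.4], [0.0, 381.0, 188.0], [0.0, 0.0, 1.0]] [-0.05199861  0.          0.          0.          0.        ]
{'clock': 0.1, 'q': array([-1.22548823e+00,  4.94141769e-01,  1.34604228e+00, -1.01676109e-05,
        1.30250576e+00, -9.55065484e-02]), 'qd': array([ 0.00064567, -0.00191712, -0.00055308, -0.00144052,  0.00112819,
       -0.00032803]), 'tau': array([ 3.67245928e-03, -8.83586740e+01, -3.84565401e+01, -2.93221592e-04,
        5.14122716e-03,  3.53762528e-05]), 'position': array([ 0.26656694, -0.56497064,  0.2417561 ]), 'tool_rot': array([-5.43695100e-04,  9.75808036e-01,  2.18628397e-01, -7.32029579e-05]), 'contact_force': array([-0.10514419, -0.42445996,  0.75580693]), 'torque': array([-0.00175756, -0.00814153, -0.01691267]), 'grasp_force': 0.0, 'opening': 0.0855970698504984}
```

View pics/top0.png

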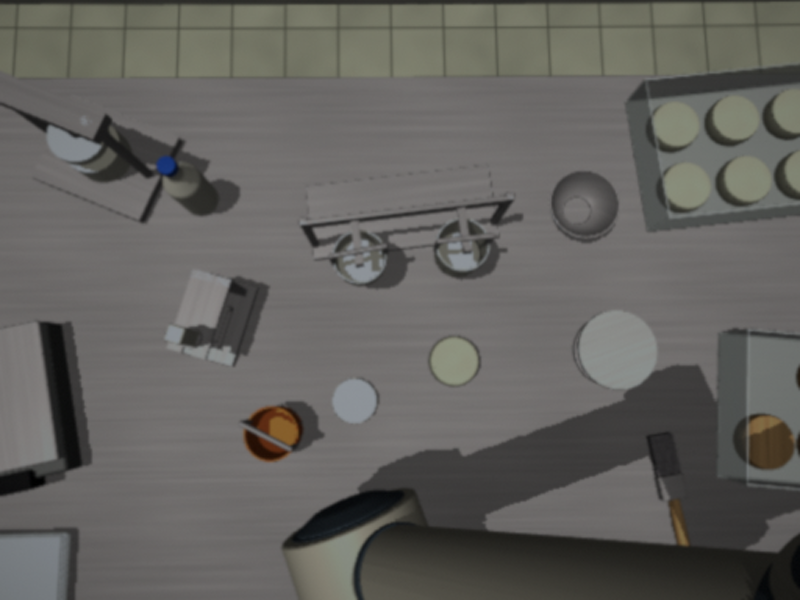

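View pics/scene0.png

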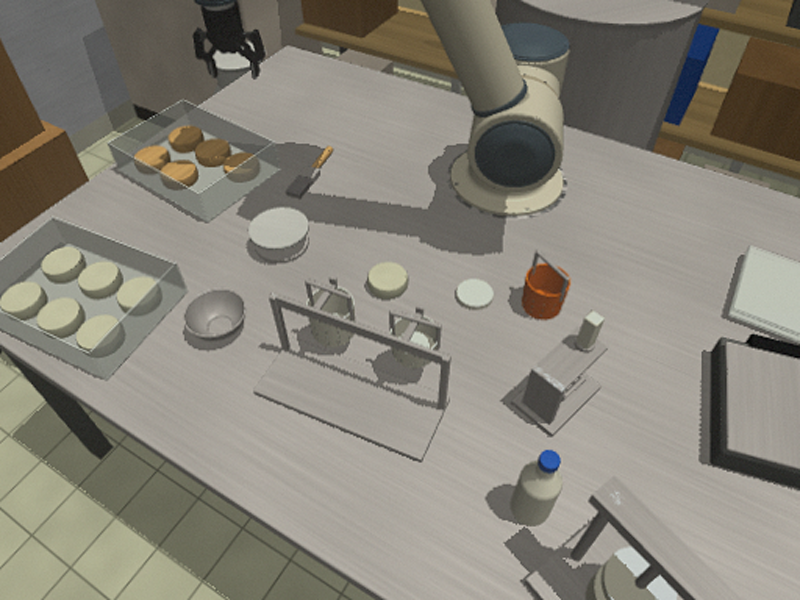

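The top view shows the fork handle at (177,337) in the holder at (215,315), the rack rail at (410,208) with moulds at (362,255) and (463,245), and the stand at (617,350). In the scene view the left mould (330,310), which is the right-hand one in the top view, looks deeper. Next I'll measure from the depth clouds.

```bash
cat > m.py <<'E'
from h import *
np.set_printoptions(precision=4,suppress=True)
W={c:np.load(f"{c}0.npz")["w"] for c in("top","scene")}
def pick(c,lo,hi):
    w=W[c].reshape(-1,3); return w[np.all((w>lo)&(w<hi),1)]
t=W["top"]
def at(u,v): return t[int(v*.64),int(u*.64)]
for n,(u,v) in dict(stand=(617,350),handle=(177,337),hplate=(205,295),railL=(310,222),railR=(508,198),mL=(362,262),mR=(463,252),rail=(410,210)).items(): print(n,at(u,v))
s0=at(617,350)
for c in W:
    print(c)
    p=pick(c,[s0[0]-.09,s0[1]-.09,s0[2]-.008],[s0[0]+.09,s0[1]+.09,s0[2]+.008])
    (x,y),r=cv2.minEnclosingCircle(p[:,:2].astype(np.float32)); print("stand",x,y,r,np.median(p[:,2]),len(p))
    h0=at(177,337)
    p=pick(c,[h0[0]-.04,h0[1]-.04,.165],[h0[0]+.04,h0[1]+.04,.2])
    print("handle",len(p),np.median(p,0),cv2.minAreaRect(p[:,:2].astype(np.float32)),p[:,2].max())
    p=pick(c,[h0[0]-.06,h0[1]-.17,.105],[h0[0]+.16,h0[1]+.08,.12])
    print("plate",len(p),cv2.minAreaRect(p[:,:2].astype(np.float32)),np.median(p[:,2]))
    a=at(410,210)
    p=pick(c,[a[0]-.05,a[1]-.2,.153],[a[0]+.06,a[1]+.2,.175])
    if len(p)>10: print("rail",len(p),cv2.minAreaRect(p[:,:2].astype(np.float32)),np.median(p[:,2]))
E
python3 m.py
```

```text
stand [ 0.4552 -0.3267  0.0522]
handle [0.4766 0.3307 0.1855]
hplate [0.5448 0.3145 0.1191]
railL [0.6428 0.1527 0.1611]
railR [ 0.678  -0.1395  0.1607]
mL [0.5836 0.0778 0.163 ]
mR [ 0.599  -0.0718  0.1482]
rail [0.6601 0.0063 0.1618]
top
stand 0.45618581771850586 -0.3290853202342987 0.06439575552940369 0.05321569645329016 2012
handle 163 [0.4787 0.3307 0.1856] ((0.4796024262905121, 0.334056556224823), (0.02611546218395233, 0.024173017591238022), 73.83120727539062) 0.18940061644261386
plate 1186 ((0.5157008767127991, 0.3239752948284149), (0.0632200837135315, 0.12499678879976273), 73.4520263671875) 0.11532907590145208
rail 718 ((0.635906994342804, 0.006155833601951599), (0.06391999125480652, 0.31845447421073914), 6.516733646392822) 0.15942071675211944
scene
stand 0.4595576822757721 -0.3300122022628784 0.066777303814888 0.05170354517148634 836
handle 141 [0.4887 0.3342 0.1842] ((0.4825022518634796, 0.333914190530777), (0.02407337725162506, 0.025694549083709717), 73.67293548583984) 0.188599870998015
plate 927 ((0.5181125998497009, 0.32263460755348206), (0.06207895278930664, 0.12759773433208466), 73.68531036376953) 0.11476842237934493
rail 561 ((0.638783872127533, 0.00798875093460083), (0.06424580514431, 0.31731700897216797), 6.727947235107422) 0.15760986845643044
```

```bash
cat > m2.py <<'E'
from m import *
print("-----")
yaw=np.deg2rad(6.6); R=np.array([[np.cos(yaw),-np.sin(yaw)],[np.sin(yaw),np.cos(yaw)]])
O=np.array([.66,.006])
for c in W:
    p=pick(c,[.4,-.25,.02],[.85,.25,.2]); q=p.copy(); q[:,:2]=(p[:,:2]-O)@R
    r=q[(q[:,2]>.15)&(q[:,2]<.168)&(abs(q[:,1])<.165)&(q[:,0]>-.02)]
    print(c,"rail x pct",np.percentile(r[:,0],[1,5,50,95,99]),"y",np.percentile(r[:,1],[0.5,99.5]),"z",np.median(r[:,2]))
    a=np.polyfit(r[:,1],r[:,0],1); print("rail fit",a)
    for s in(1,-1):
        k=q[(q[:,2]>.11)&(q[:,2]<.175)&(abs(q[:,1]-s*.08)<.06)&(q[:,0]<-.01)&(q[:,0]>-.12)]
        bar=k[(k[:,2]>.153)&(abs(k[:,1]-s*.08)>.012)&(abs(k[:,0]+.048)<.03)]
        print(s,"bar n",len(bar),bar[:,:].mean(0),"yrange",bar[:,1].min(),bar[:,1].max(),np.polyfit(bar[:,1],bar[:,0],1))
        peg=k[(abs(k[:,1]-s*.08)<.02)&(k[:,2]>.142)&(k[:,0]>-.04)]
        print("  peg",len(peg),peg.mean(0)); lip=k[(abs(k[:,1]-s*.08)<.012)&(k[:,2]>.155)]; print("  lip",len(lip),lip[:,0].min(),lip.mean(0))
        cup=q[(q[:,2]>.03)&(q[:,2]<.125)&(abs(q[:,1]-s*.08)<.06)&(abs(q[:,0]+.048)<.06)]
        print("  cup zs",np.histogram(cup[:,2],bins=np.arange(.03,.13,.01))[0]," y",np.percentile(cup[:,1],[1,99])," x",np.percentile(cup[:,0],[1,99]))
E
python3 m2.py | sed -n '/-----/,$p'
```

```text
-----
top rail x pct [-0.0165 -0.0063 -0.001   0.004   0.0066] y [-0.1547  0.1607] z 0.15961410217169641
rail fit [ 0.0007 -0.001 ]
1 bar n 94 [-0.0509  0.0852  0.1577] yrange 0.040856023167047804 0.12699500888028936 [-0.0569 -0.0461]
  peg 66 [-0.0246  0.0834  0.1505]
  lip 53 -0.07242351387851795 [-0.0568  0.0807  0.1591]
  cup zs [  0   0   0   1 464  45  54  47 131]  y [0.0436 0.1214]  x [-0.0907 -0.0122]
-1 bar n 95 [-0.0519 -0.0738  0.1574] yrange -0.11874772387966648 -0.032382701431575255 [ 0.0148 -0.0508]
  peg 72 [-0.0253 -0.076   0.1503]
  lip 54 -0.07247450130531612 [-0.0578 -0.0788  0.1591]
  cup zs [  1 368  44  46  46  54  50  66 135]  y [-0.1146 -0.0363]  x [-0.0921 -0.0131]
scene rail x pct [-0.002   0.0002  0.006   0.0087  0.0109] y [-0.1536  0.1631] z 0.15760986845643044
rail fit [-0.0024  0.0052]
1 bar n 69 [-0.046   0.0864  0.1559] yrange 0.04086605671425028 0.127092863602417 [-0.0561 -0.0412]
  peg 50 [-0.0243  0.0846  0.1482]
  lip 32 -0.06882913496374674 [-0.0561  0.0824  0.1581]
  cup zs [  0   0   0   2 174  93  86  79  60]  y [0.0438 0.1279]  x [-0.0866 -0.0063]
-1 bar n 64 [-0.0469 -0.0719  0.1557] yrange -0.11970342319129958 -0.03229131415651017 [ 0.0231 -0.0453]
  peg 50 [-0.0241 -0.0749  0.1484]
  lip 30 -0.07030273597144146 [-0.0562 -0.0781  0.1583]
  cup zs [ 4 65 76 85 87 70 74 69 72]  y [-0.1155 -0.0333]  x [-0.0884 -0.0073]
```

```bash
cat > go.py <<'E'
# usage: go.py x y z yaw_tool_x_deg -> needed tool-frame shift (units of .08 m) and tool turn (units of pi)
import sys; from h import *
from scipy.spatial.transform import Rotation as Rn
np.set_printoptions(precision=4,suppress=True)
o=robot.observe(); q=o["tool_rot"]; R=Rn.from_quat([*q[1:],q[0]])
x,y,z,a=map(float,sys.argv[1:5])
G=Rn.from_euler("z",a,degrees=True)*Rn.from_euler("x",180,degrees=True)
print("pos",o["position"],"yaw",np.degrees(np.arctan2(*R.as_matrix()[[1,0],0])),"F",o["contact_force"],"T",o["torque"],"open",o["opening"],"g",o["grasp_force"],"t",o["clock"])
print("shift",R.inv().apply(np.array([x,y,z])-o["position"])/.08,"turn",(R.inv()*G).as_rotvec()/np.pi)
E
python3 -m creep '[[0,0,-0.07,0,0,-0.0383,0],[0,0,-0.07,0,0,-0.0383,0],[0,0,-0.07,0,0,-0.0383,0],[0,0,-0.07,0,0,-0.0383,0],[0,0,-0.07,0,0,-0.0383,0],[0,0,-0.07,0,0,-0.0383,0],[0,0,-0.07,0,0,-0.0383,0],[0,0,0,0,0,0,0],[0,0,0,0,0,0,0]]'; python3 go.py .481 .334 .28 73.5
```

```text
clock: 0.85
position: [0.2666, -0.5652, 0.2813]
tool_rot: [-0.0, 0.802, 0.597, 0.0]
contact_force: [-0.2, 0.5, 0.0]
opening: 0.0854
grasp_force: 0.0
pos [ 0.2666 -0.5652  0.2813] yaw 73.29162351315301 F [-0.1786  0.5157  0.0442] T [-0.0722 -0.001  -0.0294] open 0.08544245835571247 g 0.0 t 0.85
shift [11.536  -0.6653  0.0169] turn [-0.     -0.     -0.0012]
```

```bash
python3 -m creep '[[0.48,-0.028,0,0,0,-0.0012,0],[0.48,-0.028,0,0,0,0,0],[0.48,-0.028,0,0,0,0,0],[0.48,-0.028,0,0,0,0,0],[0.48,-0.028,0,0,0,0,0],[0.48,-0.028,0,0,0,0,0],[0.48,-0.028,0,0,0,0,0],[0.48,-0.028,0,0,0,0,0],[0.48,-0.028,0,0,0,0,0],[0.48,-0.028,0,0,0,0,0]]' >/dev/null
python3 -m creep '[[0.48,-0.028,0,0,0,0,0],[0.48,-0.028,0,0,0,0,0],[0.48,-0.028,0,0,0,0,0],[0.48,-0.028,0,0,0,0,0],[0.48,-0.028,0,0,0,0,0],[0.48,-0.028,0,0,0,0,0],[0.48,-0.028,0,0,0,0,0],[0.48,-0.028,0,0,0,0,0],[0,0,0,0,0,0,0]]' >/dev/null
python3 go.py .481 .334 .28 73.5
cat > wr.py <<'E'
import sys; from h import *
P=robot.camera_params("wrist"); im,d=robot.get_image("wrist"); n=sys.argv[1]
w=cloud("wrist",P,d); np.savez(n+".npz",im=im,d=d,w=w); cv2.imwrite(f"pics/{n}.png",im[...,::-1])
E
python3 wr.py w1; python3 - <<'E'
from h import *
np.set_printoptions(precision=4,suppress=True)
w=np.load("w1.npz")["w"].reshape(-1,3)
for n,lo,hi in(("handle",[.44,.28,.165],[.52,.38,.195]),("plate",[.42,.24,.108],[.62,.40,.121])):
    p=w[np.all((w>lo)&(w<hi),1)]
    print(n,len(p)); 
    if len(p)>9: print(cv2.minAreaRect(p[:,:2].astype(np.float32)),np.median(p,0))
E
```

```text
pos [0.4224 0.1149 0.2811] yaw 73.70109411066537 F [-0.9368 -1.5047  0.0876] T [-0.0184  0.0157  0.0183] open 0.08525232761786741 g 0.0 t 2.4333
shift [ 2.8341 -0.0654  0.0188] turn [-0.     -0.0005  0.0011]
handle 0
plate 0
```

```bash
python3 -m creep '[[0.47,-0.01,0,0,0,0.001,0],[0.47,-0.01,0,0,0,0,0],[0.47,-0.01,0,0,0,0,0],[0.47,-0.01,0,0,0,0,0],[0.47,-0.01,0,0,0,0,0],[0.48,-0.015,0,0,0,0,0],[0,0,0,0,0,0,0],[0,0,0,0,0,0,0]]' >/dev/null
python3 go.py .481 .334 .28 73.5
python3 wr.py w2; python3 - <<'E'
from h import *
np.set_printoptions(precision=4,suppress=True)
w=np.load("w2.npz")["w"].reshape(-1,3); print(np.round(robot.camera_params("wrist")["extrinsics"],3))
for n,lo,hi in(("handle",[.44,.28,.165],[.52,.38,.195]),("plate",[.42,.24,.108],[.62,.40,.121])):
    p=w[np.all((w>lo)&(w<hi),1)]
    print(n,len(p)); 
    if len(p)>9: print(cv2.minAreaRect(p[:,:2].astype(np.float32)),np.median(p,0))
E
```

```text
pos [0.4809 0.3286 0.2805] yaw 73.44248143724053 F [-0.682  -0.895   0.2658] T [-0.0026  0.0344 -0.0024] open 0.08519089898162588 g 0.0 t 3.15
shift [ 0.0647 -0.0184  0.0067] turn [-0.0002  0.0003 -0.0003]
[[ 0.958 -0.274 -0.078  0.502]
 [-0.285 -0.924 -0.254  0.392]
 [-0.002  0.266 -0.964  0.413]
 [ 0.     0.     0.     1.   ]]
handle 1309
((0.4820318818092346, 0.3347886800765991), (0.02436261810362339, 0.02389265038073063), 72.51348114013672) [0.4827 0.3371 0.1862]
plate 7828
((0.5180832147598267, 0.32360848784446716), (0.0607580803334713, 0.1258855015039444), 73.23052215576172) [0.5293 0.3243 0.1156]
```

View pics/w2.png

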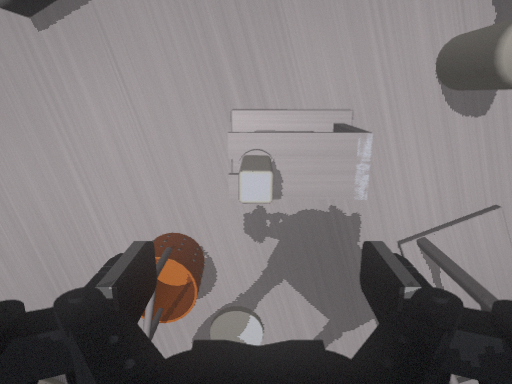

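The wrist view shows the white handle top at (256,186), in front of the holder plate, with clear space for both fingers. The wrist measurement agrees with the top and scene views. Descending to grasp.

```bash
python3 -m creep '[[0.073,-0.014,0.2,0,0,0.0013,0],[0,0,0.25,0,0,0,0],[0,0,0.25,0,0,0,0],[0,0,0.25,0,0,0,0],[0,0,0.25,0,0,0,0],[0,0,0.25,0,0,0,0],[0,0,0.22,0,0,0,0],[0,0,0,0,0,0,0],[0,0,0,0,0,0,0]]' >/dev/null; python3 go.py .4815 .3345 .147 73.2;python3 -m creep '[[0,0,0,0,0,0,1],[0,0,0,0,0,0,1],[0,0,0,0,0,0,1],[0,0,0,0,0,0,1],[0,0,0,0,0,0,1],[0,0,0,0,0,0,1],[0,0,0,0,0,0,1],[0,0,0,0,0,0,1],[0,0,0,0,0,0,1],[0,0,0,0,0,0,1]]' >/dev/null; python3 go.py .4815 .3345 .153 73.2
```

```text
pos [0.4811 0.3325 0.1478] yaw 73.16709479599969 F [-0.1887 -0.6556  1.1403] T [ 0.0154 -0.0537  0.0365] open 0.08529552076807924 g 0.0 t 3.95
shift [ 0.0257 -0.0024  0.0098] turn [-0.0004  0.0005 -0.0002]
pos [0.4815 0.3342 0.1485] yaw 73.31987037910825 F [-0.9355 -1.0755  6.2119] T [-0.1904  0.1533  0.034 ] open 0.023177499715271 g 58.624733090400696 t 4.7833
shift [ 0.0035 -0.0013 -0.0566] turn [ 0.0002 -0.0002  0.0007]
```

```bash
python3 -m creep '[[0,0,-0.05,0,0,0,1],[0,0,-0.055,0,0,0,1],[0,0,0,0,0,0,1],[0,0,0,0,0,0,1]]'; python3 go.py .4815 .3342 .155 73.3; python3 -m creep '[[0,-0.07,0,0,0,0,1],[0,-0.14,0,0,0,0,1],[0,-0.14,0,0,0,0,1],[0,-0.14,0,0,0,0,1],[0,-0.14,0,0,0,0,1],[0,-0.14,0,0,0,0,1],[0,-0.14,0,0,0,0,1],[0,-0.14,0,0,0,0,1],[0,-0.14,0,0,0,0,1],[0,-0.15,0,0,0,0,1]]'; python3 go.py .4815 .3342 .155 73.3
```

```text
clock: 5.12
position: [0.4814, 0.3342, 0.1566]
tool_rot: [0.0, 0.802, 0.597, 0.0]
contact_force: [-0.3, -0.4, -2.0]
opening: 0.0233
grasp_force: 58.9
pos [0.4814 0.3342 0.1566] yaw 73.31772090035832 F [-0.3304 -0.4037 -1.976 ] T [-0.019   0.0026 -0.0154] open 0.023273786792981817 g 58.89780879020691 t 5.1167
shift [0.0003 0.0006 0.02  ] turn [ 0.0001 -0.0001  0.0001]
clock: 5.95
position: [0.3776, 0.3652, 0.1563]
tool_rot: [0.0, 0.802, 0.597, 0.0]
contact_force: [0.6, -0.3, -2.0]
opening: 0.0234
grasp_force: 59.0
pos [0.3776 0.3652 0.1563] yaw 73.31942829719623 F [ 0.5546 -0.3278 -2.0083] T [ 0.0126  0.033  -0.0159] open 0.023419210080417724 g 58.96695077419281 t 5.95
shift [0.0017 1.3553 0.0166] turn [ 0.     -0.      0.0001]
```

```bash
python3 -m creep '[[0,0,-0.3,0,0,0,1],[0,0,-0.35,0,0,0,1],[0,0,-0.35,0,0,0,1],[0,0,-0.35,0,0,0,1],[0,0,-0.3,0,0,0,1],[0,0,0,0,0,-0.0323,1],[0,0,0,0,0,-0.0323,1],[0,0,0,0,0,-0.0323,1],[0,0,0,0,0,-0.0323,1],[0,0,0,0,0,0,1]]'>/dev/null; python3 go.py .4978 -.0889 .285 96.6
```

```text
pos [0.378  0.365  0.2883] yaw 96.88155546410277 F [-0.4018  0.8405 -1.5981] T [-0.0072  0.027   0.0254] open 0.02348042341559147 g 59.78464722633362 t 6.7833
shift [-5.8123  0.8065  0.0406] turn [-0.     -0.      0.0016]
```

```bash
python3 -m creep '[[-0.3,0.05,0,0,0,0,1],[-0.48,0.067,0,0,0,0,1],[-0.48,0.067,0,0,0,0,1],[-0.48,0.067,0,0,0,0,1],[-0.48,0.067,0,0,0,0,1],[-0.48,0.067,0,0,0,0,1],[-0.48,0.067,0,0,0,0,1],[-0.48,0.067,0,0,0,0,1],[-0.48,0.067,0,0,0,0,1],[-0.48,0.067,0,0,0,0,1]]'>/dev/null;python3 -m creep '[[-0.48,0.067,0,0,0,0.0016,1],[-0.48,0.067,0,0,0,0,1],[-0.25,0.05,0.05,0,0,0,1],[0,0,0,0,0,0,1],[0,0,0,0,0,0,1],[0,0,0,0,0,0,1]]'>/dev/null;  python3 go.py .4978 -.0889 .285 96.6; python3 wr.py w3
```

```text
pos [ 0.4979 -0.0903  0.2841] yaw 96.15244609050791 F [-0.5929 -0.4986 -2.1236] T [0.0402 0.0745 0.0086] open 0.023405706841008046 g 59.7558456659317 t 8.1167
shift [ 0.0169  0.0007 -0.0106] turn [-0.0001 -0.0001 -0.0025]
```

View pics/w3.png

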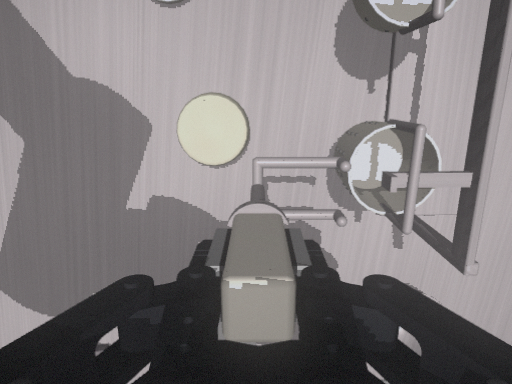

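The wrist view shows the prongs with tips at (345,166) and (342,218), the deep mould's bar from (420,128) to (408,230), and the peg along (390–470,180). I'll get their 3D positions from this depth image.

```bash
python3 - <<'E'
from h import *
np.set_printoptions(precision=4,suppress=True)
w=np.load("w3.npz")["w"]
def reg(n,u0,u1,v0,v1,z0,z1,ax):
    p=w[v0:v1,u0:u1].reshape(-1,3); p=p[(p[:,2]>z0)&(p[:,2]<z1)]
    c=p.mean(0); _,_,V=np.linalg.svd(p-c,full_matrices=False)
    d=V[0]*np.sign(V[0][ax]); print(n,len(p),"mean",c,"dir",d,"yaw",np.degrees(np.arctan2(d[1],d[0])),"zmax",p[:,2].max(), "min",p.min(0),"max",p.max(0))
    return p
reg("prongL",262,335,155,172,.14,.20,0)
reg("prongR",292,335,205,222,.14,.20,0)
reg("tipL",338,352,158,175,.14,.22,0)
reg("tipR",334,350,208,227,.14,.22,0)
reg("barU",405,430,130,168,.152,.175,1)
reg("barD",400,430,193,232,.152,.175,1)
reg("peg",425,466,174,188,.14,.158,0)
reg("lip",380,400,168,195,.152,.17,1)
reg("rail",465,511,30,265,.145,.17,1)
k=w[115:235,340:445].reshape(-1,3); k=k[(k[:,2]>.108)&(k[:,2]<.121)]; print("rim",cv2.fitEllipse(k[:,:2].astype(np.float32)),cv2.minEnclosingCircle(k[:,:2].astype(np.float32)),np.median(k[:,2]))
print(robot.observe()["position"])
E
```

```text
prongL 801 mean [ 0.5255 -0.0665  0.1752] dir [ 0.994   0.1091 -0.0025] yaw 6.262387745636986 zmax 0.17771226192908457 min [ 0.4997 -0.0762  0.1709] max [ 0.552  -0.0605  0.1777]
prongR 446 mean [ 0.5426 -0.1045  0.1753] dir [ 0.9921  0.1249 -0.0054] yaw 7.177134534695319 zmax 0.18262639240021844 min [ 0.5264 -0.1103  0.1698] max [ 0.5585 -0.1001  0.1826]
tipL 144 mean [ 0.5551 -0.0629  0.1867] dir [ 0.1891 -0.2891  0.9384] yaw -56.80383788282819 zmax 0.1909872848119483 min [ 0.5521 -0.0672  0.1749] max [ 0.5599 -0.0598  0.191 ]
tipR 168 mean [ 0.5594 -0.102   0.1849] dir [ 0.0655 -0.2169  0.974 ] yaw -73.18944163147134 zmax 0.19072672835349716 min [ 0.5564 -0.1073  0.1701] max [ 0.5641 -0.099   0.1907]
barU 434 mean [ 0.6168 -0.0496  0.1572] dir [-0.0955  0.9954  0.0057] yaw 95.48014187296761 zmax 0.16040981179242514 min [ 0.6123 -0.0648  0.1524] max [ 0.6225 -0.0355  0.1604]
barD 428 mean [ 0.6217 -0.1005  0.1572] dir [-0.0852  0.9962  0.0158] yaw 94.88539529696219 zmax 0.15997334731087515 min [ 0.6176 -0.118   0.152 ] max [ 0.6278 -0.0839  0.16  ]
peg 569 mean [ 0.6477 -0.0732  0.1504] dir [ 0.9966  0.0802 -0.0169] yaw 4.6019572099296076 zmax 0.1523693771134958 min [ 0.6305 -0.0803  0.1418] max [ 0.6696 -0.0661  0.1524]
lip 200 mean [ 0.6013 -0.0772  0.1607] dir [-0.2141  0.1301 -0.9681] yaw 148.7212822329332 zmax 0.1653298633666443 min [ 0.5991 -0.084   0.1521] max [ 0.6052 -0.0716  0.1653]
rail 4840 mean [ 0.666  -0.0384  0.1564] dir [-0.1186  0.9928 -0.0177] yaw 96.81401610936963 zmax 0.16264451701079802 min [ 0.6546 -0.1391  0.145 ] max [0.6876 0.0392 0.1626]
rim ((0.6194341778755188, -0.07528887689113617), (0.07959777861833572, 0.08080075681209564), 82.47783660888672) ((0.619418740272522, -0.07484124600887299), 0.04347660392522812) 0.11557716219352895
[ 0.4979 -0.0899  0.2843]
```

```bash
python3 -m creep '[[0,0,0.1,0,0,0,1],[0,0,0.2,0,0,0,1],[0,0,0.2,0,0,0,1],[0,0,0.09,0,0,0,1],[0,0,0,0,0,0,1],[0,0,0,0,0,0,1]]'>/dev/null;python3 go.py .5815 -.0805 .237 96.4; python3 -m creep '[[0,0.06,0,0,0,-0.001,1],[0,0.12,0,0,0,0,1],[0,0.12,0,0,0,0,1],[0,0.12,0,0,0,0,1],[0,0.12,0,0,0,0,1],[0,0.12,0,0,0,0,1],[0,0.12,0,0,0,0,1],[0,0.12,0,0,0,0,1],[0,0.1,0,0,0,0,1],[0,0.05,0,0,0,0,1]]'; python3 go.py .5815 -.0805 .237 96.4; python3 wr.py w4
```

```text
pos [ 0.4982 -0.0904  0.2371] yaw 96.30840553878231 F [-0.126  -0.0073 -1.9123] T [ 0.0393  0.0395 -0.0556] open 0.02352218439542064 g 59.74360764026642 t 8.6667
shift [0.0088 1.049  0.0006] turn [-0.0002 -0.0001 -0.0005]
clock: 9.5
position: [0.583, -0.0813, 0.237]
tool_rot: [0.0, 0.666, 0.746, 0.0]
contact_force: [0.4, 0.1, -2.1]
opening: 0.0232
grasp_force: 59.8
pos [ 0.583  -0.0813  0.237 ] yaw 96.4739449465939 F [ 0.3743  0.1178 -2.0664] T [-0.006   0.0481  0.0351] open 0.02319591483719611 g 59.81938898563385 t 9.5
shift [ 0.0125 -0.0171 -0.0006] turn [0.0001 0.     0.0004]
```

View pics/w4.png

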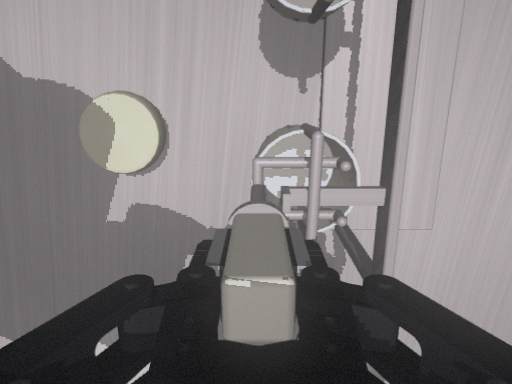

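The prongs, with tips at (345,166) and (340,220), have passed under the bar at (316,140–230), one on each side of the peg, and there's no contact force. Lifting now.

```bash
python3 -m creep '[[0,0,-0.05,0,0,0,1],[0,0,-0.05,0,0,0,1],[0,0,-0.05,0,0,0,1],[0,0,-0.03,0,0,0,1],[0,0,-0.03,0,0,0,1],[0,0,-0.03,0,0,0,1],[0,0,-0.03,0,0,0,1],[0,0,-0.03,0,0,0,1],[0,0,0,0,0,0,1],[0,0,0,0,0,0,1]]'; python3 -m creep '[[0,0,-0.03,0,0,0,1],[0,0,-0.05,0,0,0,1],[0,0,-0.05,0,0,0,1],[0,0,-0.05,0,0,0,1],[0,0,-0.05,0,0,0,1],[0,0,-0.05,0,0,0,1],[0,0,-0.03,0,0,0,1],[0,0,0,0,0,0,1],[0,0,0,0,0,0,1],[0,0,0,0,0,0,1]]'; python3 go.py .5815 -.0805 .237 96.4; python3 wr.py w5
```

```text
clock: 10.38
position: [0.5816, -0.0814, 0.2609]
tool_rot: [-0.0, 0.666, 0.746, -0.0]
contact_force: [-0.7, 0.2, -5.2]
opening: 0.0237
grasp_force: 59.4
clock: 11.22
position: [0.5816, -0.0814, 0.2857]
tool_rot: [-0.0, 0.666, 0.746, -0.0]
contact_force: [0.3, 0.2, -5.8]
opening: 0.0237
grasp_force: 59.4
pos [ 0.5816 -0.0814  0.2857] yaw 96.46584510251839 F [ 0.2836  0.2188 -5.8221] T [-0.001   0.1278  0.0075] open 0.023695785540588443 g 59.39455211162567 t 11.2167
shift [0.0115 0.0002 0.6083] turn [-0.0001 -0.      0.0004]
```

View pics/w5.png

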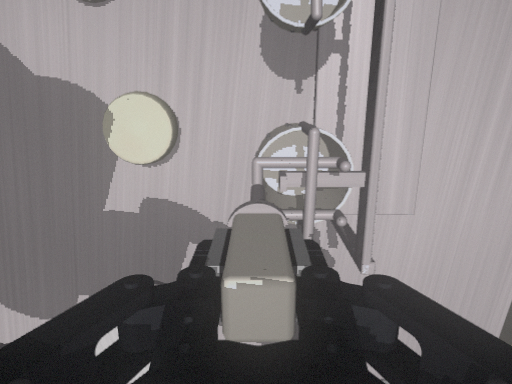

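The bar is on the prongs and the mould weighs about 3.8 N. The peg underside is close to the rim now, so I'll lower 8 mm to centre the lip in the arch, then draw off.

```bash
python3 -m creep '[[0,0,0.03,0,0,0,1],[0,0,0.04,0,0,0,1],[0,0,0.03,0,0,0,1],[0,0,0,0,0,0,1],[0,0,0,0,0,0,1],[0,0,0,0,0,0,1]]'; python3 -m creep '[[0,-0.02,0,0,0,0,1],[0,-0.04,0,0,0,0,1],[0,-0.06,0,0,0,0,1],[0,-0.08,0,0,0,0,1],[0,-0.1,0,0,0,0,1],[0,-0.12,0,0,0,0,1],[0,-0.12,0,0,0,0,1],[0,-0.12,0,0,0,0,1],[0,-0.12,0,0,0,0,1],[0,-0.12,0,0,0,0,1]]';  python3 -m creep '[[0,-0.12,0,0,0,0,1],[0,-0.12,0,0,0,0,1],[0,-0.1,0,0,0,0,1],[0,-0.08,0,0,0,0,1],[0,-0.06,0,0,0,0,1],[0,-0.04,0,0,0,0,1],[0,-0.02,0,0,0,0,1],[0,0,0,0,0,0,1],[0,0,0,0,0,0,1]]'; python3 go.py .46 -.33 .237 96.4; python3 wr.py w6
```

```text
clock: 11.77
position: [0.5818, -0.0814, 0.2778]
tool_rot: [-0.0, 0.666, 0.746, -0.0]
contact_force: [-1.4, 0.6, -4.5]
opening: 0.0229
grasp_force: 59.2
clock: 12.6
position: [0.5091, -0.0897, 0.278]
tool_rot: [0.0, 0.666, 0.746, 0.0]
contact_force: [0.5, -0.0, -4.5]
opening: 0.0233
grasp_force: 59.5
clock: 13.35
position: [0.4675, -0.0945, 0.2779]
tool_rot: [0.0, 0.666, 0.746, 0.0]
contact_force: [0.0, 0.2, -5.8]
opening: 0.0231
grasp_force: 59.3
pos [ 0.4675 -0.0945  0.2779] yaw 96.45945897018588 F [ 0.0334  0.2216 -5.8435] T [-0.0346  0.1133  0.05  ] open 0.02307508000135787 g 59.298566579818726 t 13.35
shift [-2.9146 -0.4251  0.5118] turn [0.0001 0.     0.0003]
```

View pics/w6.png

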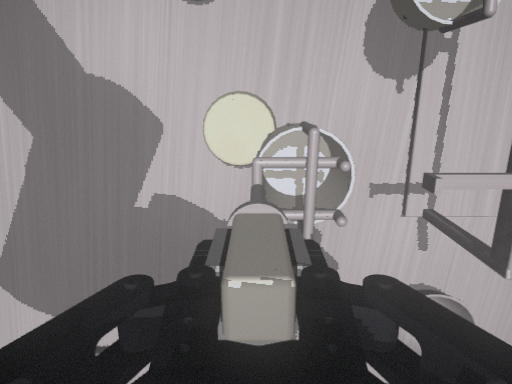

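The mould hangs on the fork alone: bar from (315,130) to (308,240), cup at (303,170), and the peg is empty. Next I'll measure the mould's offset from the TCP.

```bash
cat > rel.py <<'E'
import sys; from h import *
np.set_printoptions(precision=4,suppress=True)
def rel(n,pos,yaw,zr):
    w=np.load(n+".npz")["w"]
    k=w[115:235,245:365].reshape(-1,3); k=k[abs(k[:,2]-zr)<.006]
    # rim: RANSAC-free circle fit of outer points
    (x,y),r=cv2.minEnclosingCircle(k[:,:2].astype(np.float32)); e=cv2.fitEllipse(k[:,:2].astype(np.float32))
    b=w[132:155,300:325].reshape(-1,3); b=b[(b[:,2]>zr+.03)]; b2=w[222:240,298:322].reshape(-1,3); b2=b2[b2[:,2]>zr+.03]
    u=np.array([np.sin(yaw),-np.cos(yaw)]); v=np.array([-u[1],u[0]])
    for nm,c in(("circ",np.array([x,y])),("ell",np.array(e[0]))): print(nm,c,r,e[1],"fork frame",(c-pos)@u,(c-pos)@v,np.median(k[:,2]))
    for q in(b,b2): m=q.mean(0); print("bar",len(q),m,q[:,2].max(),"fork frame",(m[:2]-pos)@u,(m[:2]-pos)@v)
rel("w6",np.array([.4675,-.0945]),np.radians(96.46),.137)
E
python3 rel.py
```

```text
circ [ 0.5051 -0.0875] 0.04320666939020157 (0.07910703867673874, 0.08033185452222824) fork frame 0.03816557666792289 0.0027008065701601006 0.13545199046440182
ell [ 0.5062 -0.0881] 0.04320666939020157 (0.07910703867673874, 0.08033185452222824) fork frame 0.039156654597191955 0.0019633368240504316 0.13545199046440182
bar 274 [ 0.5017 -0.0546  0.18  ] 0.41013579543122247 fork frame 0.03850764712562359 0.03580843196174589
bar 237 [ 0.5039 -0.1113  0.1967] 0.41013579543122247 fork frame 0.03423307683103782 -0.02082453682229416
```

```bash
python3 -m creep '[[0,0,-0.06,0,0,0,1],[0,0,-0.08,0,0,0,1],[-0.05,-0.016,-0.05,0,0,0,1],[-0.1,-0.032,0,0,0,0,1],[-0.15,-0.048,0,0,0,0,1],[-0.2,-0.063,0,0,0,0,1],[-0.2,-0.063,0,0,0,0,1],[-0.2,-0.063,0,0,0,0,1],[-0.2,-0.063,0,0,0,0,1],[-0.2,-0.063,0,0,0,0,1]]'>/dev/null; python3 -m creep '[[-0.2,-0.063,0,0,0,0,1],[-0.2,-0.063,0,0,0,0,1],[-0.2,-0.063,0,0,0,0,1],[-0.2,-0.063,0,0,0,0,1],[-0.2,-0.063,0,0,0,0,1],[-0.2,-0.063,0,0,0,0,1],[-0.19,-0.063,0,0,0,0,1],[-0.12,-0.04,0,0,0,0,1],[-0.08,-0.025,0,0,0,0,1],[-0.04,-0.013,0,0,0,0,1]]'>/dev/null; python3 -m creep '[[0,0,0,0,0,0,1],[0,0,0,0,0,0,1],[0,0,0,0,0,0,1],[0,0,0,0,0,0,1]]'; python3 go.py .4199 -.3358 .293 96.46; python3 wr.py w7
python3 - <<'E'
from h import *
im,d=robot.get_image("top"); P=robot.camera_params("top"); W=cloud("top",P,d)
np.savez("top1.npz",im=im,d=d,w=W)
s,sd=robot.get_image("scene")
a=cv2.resize(np.load("w7.npz")["im"][...,::-1],(400,300)); b=cv2.resize(s[90:230,100:287,::-1],(400,300))
cv2.imwrite("pics/c7.png",np.hstack([a,b]))
np.set_printoptions(precision=4,suppress=True)
w=np.load("w7.npz")["w"].reshape(-1,3)
for nm,ww in(("w",w),("t",W.reshape(-1,3)),("s",cloud("scene",robot.camera_params("scene"),sd).reshape(-1,3))):
    p=ww[(np.hypot(ww[:,0]-.458,ww[:,1]+.3295)<.08)&(abs(ww[:,2]-.0525)<.006)]
    if len(p)>20: print(nm,"stand",len(p),cv2.minEnclosingCircle(p[:,:2].astype(np.float32)),np.median(p[:,2]))
    p=ww[(np.hypot(ww[:,0]-.458,ww[:,1]+.3295)<.06)&(abs(ww[:,2]-.1505)<.006)]
    if len(p)>20: print(nm,"rim",len(p),cv2.minEnclosingCircle(p[:,:2].astype(np.float32)),np.median(p[:,2]))
E
```

```text
clock: 15.4
position: [0.4199, -0.3351, 0.2931]
tool_rot: [-0.0, 0.666, 0.746, 0.0]
contact_force: [-0.0, 0.2, -5.5]
opening: 0.0235
grasp_force: 59.4
pos [ 0.4199 -0.3351  0.2931] yaw 96.50494428173296 F [-0.0055  0.2122 -5.5135] T [-0.0139  0.1864  0.0283] open 0.023519949372744722 g 59.425168633461 t 15.4
shift [-0.0085 -0.0007  0.0016] turn [-0.     -0.      0.0002]
w stand 3617 ((0.45779117941856384, -0.32856884598731995), 0.06387778371572495) 0.05334498430428164
w rim 820 ((0.4580569565296173, -0.32815396785736084), 0.04323747381567955) 0.1506780495497833
t stand 950 ((0.45636647939682007, -0.32862818241119385), 0.06385034322738647) 0.053164087791487014
t rim 144 ((0.45745182037353516, -0.327131986618042), 0.0429060198366642) 0.15033583023462277
s stand 520 ((0.45994070172309875, -0.32863304018974304), 0.0652783215045929) 0.05179407467846736
s rim 105 ((0.4595344066619873, -0.3290064334869385), 0.04561205953359604) 0.1485188085552267
```

View pics/c7.png

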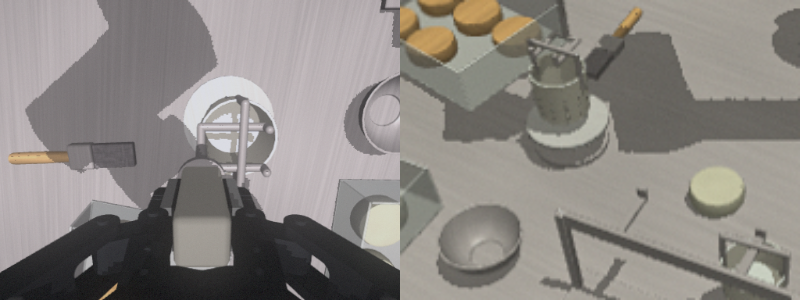

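The mould hangs over the stand plate in both halves of the picture. Depth measurements put its rim centre within about 1 mm of the plate axis, with a 22 mm gap to the plate. Lowering gently.

```bash
python3 -m creep '[[0,0,0.02,0,0,0,1],[0,0,0.04,0,0,0,1],[0,0,0.05,0,0,0,1],[0,0,0.04,0,0,0,1],[0,0,0.025,0,0,0,1],[0,0,0.015,0,0,0,1],[0,0,0.012,0,0,0,1],[0,0,0.012,0,0,0,1],[0,0,0,0,0,0,1],[0,0,0,0,0,0,1]]'; python3 -m creep '[[0,0,0.012,0,0,0,1],[0,0,0.012,0,0,0,1],[0,0,0.012,0,0,0,1],[0,0,0.012,0,0,0,1],[0,0,0.012,0,0,0,1],[0,0,0.012,0,0,0,1],[0,0,0.012,0,0,0,1],[0,0,0.012,0,0,0,1],[0,0,0,0,0,0,1],[0,0,0,0,0,0,1]]'
```

```text
clock: 16.38
position: [0.4197, -0.3357, 0.276]
tool_rot: [0.0, 0.666, 0.746, -0.0]
contact_force: [0.4, -0.2, -5.2]
opening: 0.0232
grasp_force: 59.5
clock: 17.22
position: [0.4198, -0.3357, 0.2683]
tool_rot: [0.0, 0.666, 0.746, 0.0]
contact_force: [-0.1, 0.4, -1.4]
opening: 0.0234
grasp_force: 59.9
```

```bash
python3 -m creep '[[0,0,0.02,0,0,0,1],[0,0,0.03,0,0,0,1],[0,0,0.04,0,0,0,1],[0,0,0.04,0,0,0,1],[0,0,0.04,0,0,0,1],[0,0,0.03,0,0,0,1],[0,0,0.022,0,0,0,1],[0,0,0,0,0,0,1],[0,0,0,0,0,0,1],[0,0,0,0,0,0,1]]'; python3 wr.py w8;python3 - <<'E'
from h import *
np.set_printoptions(precision=4,suppress=True)
w=np.load("w8.npz")["w"]; W=w.reshape(-1,3)
p=W[(np.hypot(W[:,0]-.458,W[:,1]+.329)<.06)&(abs(W[:,2]-.128)<.005)]
print("rim",len(p),cv2.minEnclosingCircle(p[:,:2].astype(np.float32)),np.median(p[:,2]))
q=w[155:172,262:335].reshape(-1,3); q=q[(q[:,2]>.1)&(q[:,2]<.17)]; print("prongL z",np.percentile(q[:,2],[50,95]))
q=w[158:175,338:352].reshape(-1,3); q=q[(q[:,2]>.1)&(q[:,2]<.18)]; print("tip z",np.percentile(q[:,2],[50,95,99]) if len(q) else 0)
q=W[(np.hypot(W[:,0]-.458,W[:,1]+.329)<.045)&(W[:,2]>.155)&(W[:,2]<.2)]; print("bar top",np.percentile(q[:,2],[50,95]))
c=np.load("w8.npz")["im"][60:300,180:440,::-1]; cv2.imwrite("pics/c8.png",cv2.resize(c,None,fx=2,fy=2))
E
```

```text
clock: 18.05
position: [0.4198, -0.3358, 0.2506]
tool_rot: [0.0, 0.666, 0.746, 0.0]
contact_force: [-0.5, -0.2, -1.7]
opening: 0.0231
grasp_force: 59.9
rim 950 ((0.46022719144821167, -0.32830899953842163), 0.042889177799224854) 0.12781657117148973
prongL z [0.1422 0.1696]
tip z [0.1527 0.1566 0.1574]
bar top [0.1694 0.1713]
```

View pics/c8.png

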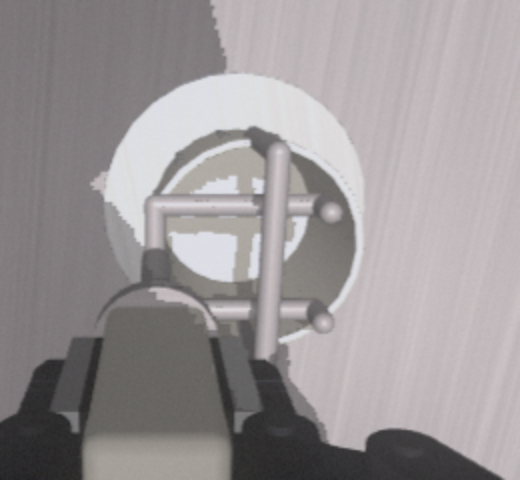

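The mould stands upright on the plate. The bar (270,150–350 in the crop) is about 6 mm above the prong tips and the prongs are about 7 mm above the rim, so I'm withdrawing.

```bash
python3 -m creep '[[0,-0.03,0,0,0,0,1],[0,-0.06,0,0,0,0,1],[0,-0.1,0,0,0,0,1],[0,-0.15,0,0,0,0,1],[0,-0.18,0,0,0,0,1],[0,-0.18,0,0,0,0,1],[0,-0.18,0,0,0,0,1],[0,-0.18,0,0,0,0,1],[0,-0.14,0,0,0,0,1],[0,-0.05,0,0,0,0,1]]'; python3 -m creep '[[0,0,-0.3,0,0,0,1],[0,0,-0.3,0,0,0,1],[0,0,-0.1,0,0,0,1],[0,0,0,0,0,0,1],[0,0,0,0,0,0,1]]'; python3 wr.py w9; python3 - <<'E'
from h import *
W=np.load("w9.npz")["w"].reshape(-1,3)
im,d=robot.get_image("top"); T=cloud("top",robot.camera_params("top"),d).reshape(-1,3)
for W in(W,T):
    p=W[(np.hypot(W[:,0]-.458,W[:,1]+.329)<.06)&(abs(W[:,2]-.128)<.005)]
    if len(p)>20: print("rim",len(p),cv2.minEnclosingCircle(p[:,:2].astype(np.float32)),np.median(p[:,2]))
E
python3 go.py .3776 .3652 .2848 73.3
```

```text
clock: 18.93
position: [0.3183, -0.3471, 0.2506]
tool_rot: [-0.0, 0.667, 0.745, -0.0]
contact_force: [-0.5, -0.5, -1.9]
opening: 0.0232
grasp_force: 59.8
clock: 19.35
position: [0.3203, -0.3469, 0.3061]
tool_rot: [0.0, 0.666, 0.746, -0.0]
contact_force: [0.3, 0.7, -2.5]
opening: 0.0235
grasp_force: 60.1
rim 1097 ((0.45762044191360474, -0.32950887084007263), 0.04357462376356125) 0.12767211241904342
rim 179 ((0.45488056540489197, -0.3280453383922577), 0.04359518364071846) 0.12758117191618745
pos [ 0.32   -0.3465  0.3053] yaw 96.46748364106902 F [ 0.1529  0.2978 -2.0808] T [-0.0069  0.0439  0.0059] open 0.023229634828232506 g 60.12534499168396 t 19.45
shift [8.7577 1.7172 0.2689] turn [-0.0004 -0.0005  0.1287]
```

```bash
python3 -m creep '[[0,0,0,0,0,0.0322,1],[0,0,0,0,0,0.0322,1],[0,0,0,0,0,0.0322,1],[0,0,0,0,0,0.0322,1],[0.3,0.015,0,0,0,0,1],[0.44,0.022,0,0,0,0,1],[0.44,0.022,0,0,0,0,1],[0.44,0.022,0,0,0,0,1],[0.44,0.022,0,0,0,0,1],[0.44,0.022,0,0,0,0,1]]'>/dev/null; python3 -m creep '[[0.44,0.022,0,0,0,0,1],[0.44,0.022,0,0,0,0,1],[0.44,0.022,0,0,0,0,1],[0.44,0.022,0,0,0,0,1],[0.44,0.022,0,0,0,0,1],[0.2,0.01,0,0,0,0,1],[0,0,0,0,0,0,1],[0,0,0,0,0,0,1]]'>/dev/null;  python3 go.py .3776 .3652 .2848 73.3
```

```text
pos [0.4516 0.0236 0.3054] yaw 73.41035537490774 F [-0.167   1.4182 -1.7881] T [-0.0206  0.0149  0.0191] open 0.0237907787302808 g 59.88058090209961 t 20.95
shift [ 3.828  -2.1044  0.2594] turn [-0.0006  0.0002  0.0006]
```

```bash
python3 -m creep '[[0.35,-0.19,0,0,0,0.0006,1],[0.4,-0.22,0,0,0,0,1],[0.4,-0.22,0,0,0,0,1],[0.4,-0.22,0,0,0,0,1],[0.4,-0.22,0,0,0,0,1],[0.4,-0.22,0,0,0,0,1],[0.4,-0.22,0,0,0,0,1],[0.4,-0.22,0,0,0,0,1],[0.4,-0.22,0,0,0,0,1],[0.28,-0.15,0,0,0,0,1]]'>/dev/null; python3 -m creep '[[0,0,0,0,0,0,1],[0,0,0,0,0,0,1],[0,0,0,0,0,0,1]]'>/dev/null;  python3 go.py .3776 .3652 .1563 73.3; python3 wr.py w10; python3 - <<'E'
from h import *
np.set_printoptions(precision=4,suppress=True)
w=np.load("w10.npz")["w"]
q=w[155:172,262:335].reshape(-1,3); q=q[(q[:,2]>.15)]; c=q.mean(0);_,_,V=np.linalg.svd(q-c,full_matrices=False);print("prongL",c,V[0],np.percentile(q[:,2],[50,95]))
q=w[158:175,338:352].reshape(-1,3); q=q[q[:,2]>.15]; print("tip",q.mean(0),q[:,2].max())
E
```

```text
pos [0.3799 0.3636 0.3059] yaw 73.13875202683003 F [-1.2803 -0.8458 -1.6125] T [ 0.0308  0.0225 -0.0179] open 0.023592895479893482 g 59.90711688995361 t 22.0333
shift [ 0.0132 -0.0328  1.8697] turn [-0.0002  0.0004 -0.0009]
prongL [0.4144 0.3756 0.1997] [ 0.1095 -0.2293 -0.9672] [0.1972 0.1987]
tip [0.4432 0.3668 0.2084] 0.21284643591200214
```

```bash
python3 -m creep '[[0,-0.02,0.15,0,0,-0.0009,1],[0,0,0.3,0,0,0,1],[0,0,0.3,0,0,0,1],[0,0,0.3,0,0,0,1],[0,0,0.3,0,0,0,1],[0,0,0.3,0,0,0,1],[0,0,0.15,0,0,0,1],[0,0,0.066,0,0,0,1],[0,0,0,0,0,0,1],[0,0,0,0,0,0,1]]'>/dev/null;  python3 go.py .4814 .3342 .1566 73.3
```

```text
pos [0.3788 0.3648 0.1578] yaw 73.2758158682475 F [-0.3763 -0.6683 -2.674 ] T [0.0715 0.0036 0.0039] open 0.023080639140313 g 59.75707769393921 t 22.9167
shift [0.0031 1.3383 0.016 ] turn [ 0.0001 -0.0001 -0.0001]
```

```bash
python3 -m creep '[[0.003,0.07,0.014,0,0,0,1],[0,0.1,0,0,0,0,1],[0,0.1,0,0,0,0,1],[0,0.1,0,0,0,0,1],[0,0.1,0,0,0,0,1],[0,0.1,0,0,0,0,1],[0,0.1,0,0,0,0,1],[0,0.1,0,0,0,0,1],[0,0.05,0,0,0,0,1],[0,0,0,0,0,0,1]]'; python3 go.py .4814 .3342 .1566 73.3
```

```text
clock: 23.75
position: [0.4421, 0.3463, 0.1561]
tool_rot: [0.0, 0.802, 0.597, 0.0]
contact_force: [-0.3, 0.5, -2.4]
opening: 0.0234
grasp_force: 59.9
pos [0.4421 0.3463 0.1561] yaw 73.29497393770468 F [-0.3311  0.458  -2.353 ] T [-0.0651  0.0442 -0.0343] open 0.023437335399222468 g 59.871028661727905 t 23.75
shift [-0.0042  0.5141 -0.0067] turn [ 0.0001 -0.0001 -0.    ]
```

```bash
python3 -m creep '[[-0.002,0.07,0,0,0,0,1],[0,0.1,0,0,0,0,1],[0,0.1,0,0,0,0,1],[0,0.1,0,0,0,0,1],[0,0.08,0,0,0,0,1],[0,0.05,0,0,0,0,1],[0,0.013,0,0,0,0,1],[0,0,0,0,0,0,1],[0,0,0,0,0,0,1]]'; python3 go.py .4814 .3342 .148 73.3;  python3 -m creep '[[0,0,0.025,0,0,0,1],[0,0,0.025,0,0,0,1],[0,0,0.02,0,0,0,1],[0,0,0.02,0,0,0,1],[0,0,0.01,0,0,0,1],[0,0,0,0,0,0,1],[0,0,0,0,0,0,1]]';python3 go.py .4814 .3342 .148 73.3
```

```text
clock: 24.5
position: [0.4802, 0.3347, 0.156]
tool_rot: [-0.0, 0.802, 0.597, -0.0]
contact_force: [0.3, -0.7, -1.0]
opening: 0.0229
grasp_force: 59.9
pos [0.4802 0.3347 0.156 ] yaw 73.33614635929351 F [ 0.2855 -0.6632 -0.9888] T [-0.0172  0.024   0.0066] open 0.022921355020273815 g 59.85833287239075 t 24.5
shift [-0.0013  0.0164  0.1005] turn [-0.0001  0.0001  0.0002]
clock: 25.08
position: [0.4802, 0.3347, 0.1485]
tool_rot: [-0.0, 0.802, 0.597, 0.0]
contact_force: [-2.7, -1.0, 6.9]
opening: 0.0231
grasp_force: 61.1
pos [0.4802 0.3347 0.1485] yaw 73.34072096673445 F [-2.658  -1.0058  6.9279] T [-0.1057  0.5626  0.0272] open 0.02308644292130242 g 61.135931611061096 t 25.0833
shift [-0.002   0.0162  0.0057] turn [-0.     -0.      0.0002]
```

```bash
python3 -m creep '[[0,0,-0.01,0,0,0,1],[0,0,0,0,0,0,0.7],[0,0,0,0,0,0,0.6],[0,0,0,0,0,0,0.4],[0,0,0,0,0,0,0.2],[0,0,0,0,0,0,0],[0,0,0,0,0,0,0],[0,0,0,0,0,0,0],[0,0,0,0,0,0,0]]'; python3 -m creep '[[0,0,-0.1,0,0,0,0],[0,0,-0.2,0,0,0,0],[0,0,-0.3,0,0,0,0],[0,0,-0.3,0,0,0,0],[0,0,-0.3,0,0,0,0],[0,0,-0.3,0,0,0,0],[0,0,-0.15,0,0,0,0],[0,0,0,0,0,0,0],[0,0,0,0,0,0,0],[0,0,0,0,0,0,0]]'; python3 wr.py w11; python3 - <<'E'
from h import *
W=np.load("w11.npz")["w"].reshape(-1,3)
im,d=robot.get_image("top"); T=cloud("top",robot.camera_params("top"),d).reshape(-1,3)
s,sd=robot.get_image("scene"); cv2.imwrite("pics/end.png",cv2.resize(s[...,::-1],(800,600)))
for n,w in(("w",W),("t",T)):
    for m,x,y,r,z in(("handle",.481,.334,.03,.184),("rim",.458,-.329,.06,.128),("shallow rim",.58,.078,.06,.116)):
        p=w[(np.hypot(w[:,0]-x,w[:,1]-y)<r)&(abs(w[:,2]-z)<.006)]
        if len(p)>20: print(n,m,len(p),cv2.minAreaRect(p[:,:2].astype(np.float32)),np.median(p[:,2]))
E
```

```text
clock: 25.83
position: [0.4804, 0.3347, 0.1489]
tool_rot: [-0.0, 0.802, 0.597, -0.0]
contact_force: [-0.7, -1.0, 0.2]
opening: 0.0856
grasp_force: 0.0
clock: 26.67
position: [0.48, 0.3345, 0.2804]
tool_rot: [-0.0, 0.802, 0.597, -0.0]
contact_force: [-0.3, -0.6, -0.8]
opening: 0.0852
grasp_force: 0.0
w handle 1193 ((0.4816710352897644, 0.33524343371391296), (0.023920847102999687, 0.023961886763572693), 73.13545989990234) 0.18633828259290416
t handle 142 ((0.4792052209377289, 0.335120290517807), (0.026395224034786224, 0.02425546944141388), 74.7394027709961) 0.1857029782198491
t rim 189 ((0.45637863874435425, -0.3291216492652893), (0.08247107267379761, 0.08135037124156952), 37.9414176940918) 0.12762045382328302
t shallow rim 134 ((0.5994839072227478, 0.08248350024223328), (0.08087385445833206, 0.0821322649717331), 31.35117530822754) 0.11575920033871745
```

View pics/end.png

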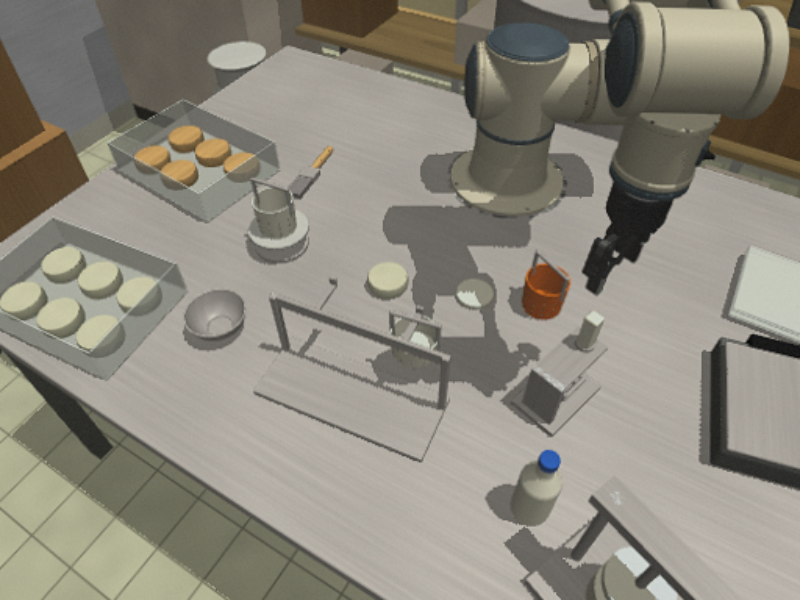

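The final view shows the deep mould on the stand (273,215), the fork back in its holder (590,330), the shallow mould on its peg (415,340), and the bystanders where they were. Handing in.

```bash
python3 -c "
from rig import robot
print(robot.finish_job())"
```

```text
the job is handed in; nothing more can be done
None
```

I handed the job in at about 27 s; no verdict was returned. By my measurements the deep mould stands upright within about 2 mm of the plate's axis, the fork hangs within about 2 mm of its starting place, and the shallow mould and bystanders look unmoved.

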